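# Load the cruet caddy and hold its handle drawn out

## Task

Stand the two glass cruets from the table upright in the two bores of the wooden caddy, one by one, each right down on the bore's floor. Then squeeze the release paddle in the side of the caddy's grip bar, draw the telescoping handle straight up past its first stop to its second stop (fully out), and finish while still holding it there, paddle squeezed: do not let go. Leave the two glass cups where they stand.

Things in the scene. Friction and masses are not known exactly. Their poses are not given: they have to be found in the camera images.
- cruet_a: glass cruet with a steel cap (salt), a plain upright cylinder 40 mm in diameter (cap 38 mm), 110 mm high, cap from 84 mm up, 0.16 kg give or take. Stands on the table at the start. Origin: centre of its underside, z up. Either cruet may go in either bore.
- cruet_b: second cruet, the same shape and size as cruet_a (pepper). Origin: centre of its underside, z up.
- caddy: wooden block 270 mm long (its y), 122 mm wide over its rails (its x), 38 mm high, fixed to the table. A bore near each end; in the middle a telescoping handle: collar 28 mm wide, two-stage tube, cross bar on top. A steel catch bracket on the tube's +x side reaches 37 mm from the axis and 74 mm above the table. Origin: centre of the underside, z up.
- bore_left (a point): centre of the floor of the bore at the caddy's +y end, 10 mm above the table. The bore is 46 mm in diameter and 28 mm deep, its mouth 38 mm above the table, 95 mm from the handle's axis.
- bore_right (a point): the same for the bore at the caddy's -y end.
- grip: wooden cross bar of the handle, 24 mm wide (its x, parallel to the caddy's x), 92 mm long (its y), 26 mm high; origin: its centre, 105 mm above the table when in, 195 mm fully out. Moves only straight up and down. In its +x side sits the release paddle: take the bar from above, fingers closing along x, one on the paddle, the other on the plain side.
- release (a joint): release paddle, m: 0 standing out, 0.005 pressed fully in (towards the bar, along the caddy's -x). Sprung: 3 N to start, 5.5 N fully in; springs out when let go. While it is not pressed the handle is locked in; pressed by more than about 4 mm it is free.
- release_face (a point): centre of the paddle's outer face, 18 mm from the bar's centre along the caddy's +x when out. The face is 44 mm long (caddy's y) and 20 mm high, at the bar's mid height; it stands 6 mm out of the bar.
- inner_stage (a joint): thin inner tube, carries the grip bar, m: 0 in, 0.045 fully out of the thick tube, up. A spring draws it back in; lifting it takes about 5 to 6 N. Its end, 45 mm up, is the handle's first stop.
- outer_stage (a joint): thicker tube, m: 0 in, 0.045 fully out of the collar, up. It starts to rise when the thin tube has reached the first stop, and takes about 8 to 9 N (short peaks when starting: pull with up to 16 N); its end (grip bar 90 mm above its start) is the second stop, which is hard. Both draw back in if the grip is let go.
- cup_a: clear glass cup, bowl-shaped, 92 mm wide and 60 mm high, with a small ring handle that stands out to 72 mm from its axis towards its own +y; a bystander, leave it alone. Origin: centre of its underside.
- cup_b: clear glass cup, bowl-shaped, 92 mm wide and 60 mm high, with a small ring handle that stands out to 72 mm from its axis towards its own +y; a bystander, leave it alone. Origin: centre of its underside.
There are look-alikes about, which are no part of the job. What is shaped like the cruet_a but orange is not meant.

How it is judged:
On the way, in this order (a step that is already met when the one before it is completed fails the run):
1. one cruet stands in a bore, let go ((((horizontal distance between cruet_a and bore_left below 0.006 m and z of cruet_a in the frame of bore_left below 0.005 m and angle between cruet_a's own z axis and vertical below 0.12 rad) and contact force between the fingers and cruet_a below 0.2 N) or ((horizontal distance between cruet_a and bore_right below 0.006 m and z of cruet_a in the frame of bore_right below 0.005 m and angle between cruet_a's own z axis and vertical below 0.12 rad) and contact force between the fingers and cruet_a below 0.2 N) or ((horizontal distance between cruet_b and bore_left below 0.006 m and z of cruet_b in the frame of bore_left below 0.005 m and angle between cruet_b's own z axis and vertical below 0.12 rad) and contact force between the fingers and cruet_b below 0.2 N) or ((horizontal distance between cruet_b and bore_right below 0.006 m and z of cruet_b in the frame of bore_right below 0.005 m and angle between cruet_b's own z axis and vertical below 0.12 rad) and contact force between the fingers and cruet_b below 0.2 N))), for 0.2 s.
2. both cruets stand in the bores, one in each, let go ((((horizontal distance between cruet_a and bore_left below 0.006 m and z of cruet_a in the frame of bore_left below 0.005 m and angle between cruet_a's own z axis and vertical below 0.12 rad) and (horizontal distance between cruet_b and bore_right below 0.006 m and z of cruet_b in the frame of bore_right below 0.005 m and angle between cruet_b's own z axis and vertical below 0.12 rad)) or ((horizontal distance between cruet_a and bore_right below 0.006 m and z of cruet_a in the frame of bore_right below 0.005 m and angle between cruet_a's own z axis and vertical below 0.12 rad) and (horizontal distance between cruet_b and bore_left below 0.006 m and z of cruet_b in the frame of bore_left below 0.005 m and angle between cruet_b's own z axis and vertical below 0.12 rad))) and contact force between the fingers and cruet_a below 0.2 N and contact force between the fingers and cruet_b below 0.2 N), for 0.2 s.
3. the fingers squeeze the release paddle in while the handle is still in (value of joint release above 0.0035 m and contact force between the fingers and grip above 3 N and value of joint inner_stage below 0.01 m), for 0.1 s.
At the end, for the whole second after the job is handed in: Both cruets upright on the bore floors, one in each (6 mm from axis, 5 mm from floor, under 7 degrees), untouched; handle held at rest at its second stop (inner stage over 41 mm, outer over 40 mm of 45), paddle pressed over 3 mm, fingers on the grip with over 3 N (all of step 2 and value of joint inner_stage above 0.041 m and value of joint outer_stage above 0.04 m and value of joint release above 0.003 m and contact force between the fingers and grip above 3 N and linear speed of grip below 0.02 m/s); the arm keeps its last pose, push and grip.
It fails at once if a glass cup is displaced by more than 30 mm (distance of any of cup_a, cup_b from where it was at the start of the episode above 0.03 m).
It also fails if it takes over 69 s, if anything falls off the work surface, if the arm or the gripper's body presses on something with over 40 N, if the wrist force passes 120 N, or if a joint passes its speed limit or range.

## Robot

A 7-joint arm with a two-finger parallel gripper is mounted at the origin on the work surface. World frame = base frame: x ahead of the robot, y to its left, z up, the work surface at z = 0. Lengths are in m, angles in rad, forces in N, time in s.
With the tool pointing down it reaches from about 0.4 to 0.875 m from the base axis. Payload 19.3 kg.
Tool frame: the origin (TCP) lies at the very end of the fingers, on their centre line; the grasp point (between the pads) lies 19 mm behind it; z points along the fingers, y is the line along which they close (so a half turn about z gives the same grasp; the last joint's range is limited). The gripper opens to 85 mm and grips with 20 to 120 N. Pads are 22 mm wide; open, the fingers measure 114 mm over their backs; the gripper's body (76 mm by 85 mm) begins 54 mm behind the grasp point. The pads swing forward as they close: fully open they stand 13 mm farther back than shut.
Start: joints at [-1.244, 0.521, -0.036, 1.599, 0.021, 1.021, -0.113], TCP at [0.242, 0.576, 0.231] pointing down, gripper open.
Joint ranges: [-2.91, 2.91], [-0.3, 2.13], [-1.5, 1.42], [0.17, 2.43], [-1.26, 4.41], [0.16, 1.93], [-2.52, 2.52]. Speed limits (rad/s): [1.89, 1.89, 2.39, 2.39, 3.01, 3.01, 3.01].

## Interface

Orientations are given as [roll, pitch, yaw] about the fixed x, y, z axes, in that order (R = Rz(yaw) Ry(pitch) Rx(roll)).
In Python, from workcell import bot gives the robot as it stands. The module is installed in compiled form; this text tells all that it offers.
- The arm moves only by the tool apply_moves, never from a script. Its arguments are lists of equal length, an entry for each row: "claw": the finger opening in m, from 0 to 0.0854; "xyz": the shift along the tool's x, y, z in m, a list of three; "twist": the turn, a rotation vector about the tool's x, y, z in rad, a list of three. A call has 1 to 20 rows; each row shifts and turns the commanded pose from where the row before left it, along the tool's axes as they then stand; what a row does not reach is not made up. A row lasts 1/10 s, in which the tool goes at most 50 mm and 8.59 degrees, less where a joint would pass 70% of its speed; a pose out of reach is approached as far as the arm can. A call with a gripper value outside its range is refused whole. The fingers move at their own pace and stop on an object; "force" is the grip in N (left out, the last holds). Time passes only in rows, so rows that do not move let the fingers close. It gives the time, the measured TCP pose, the force, the opening and the grip force at its end, in the units of the state.
- bot.observe(): the state, without advancing time (a new reading comes with each control period).
- bot.grab_frame(name): name is "side" or "top"; returns a dict with "img" (400x640x3 uint8, red, green, blue), "vfov" (degrees; the focal length in pixels is half the picture's height over the tangent of half this angle, whatever the lens; pixels are square), "cx", "cy" (the principal point, pixels), "view" (4x4, takes a point from world to camera coordinates). Camera axes: x right, y up, looking along -z (the intrinsics and any distortion apply to the point x, -y, -z); pixel columns grow to the right and rows downward; lengths in m; the calibration is good to about 2 mm. A picture is of the moment at which its call begins. There is no depth.
- bot.job_done(): hands the job in; it is judged then, once.
Trained networks look in the newest picture that a camera, given by its name, has taken for a name from the list of things; names that differ only in an ending like _2 or _b are one class to them, and where a whole thing is asked for, a point or a joint stands for the part that bears it (a point fixed in the world has none). Each returns a list of dicts, best first, with "score" (0 to 1); they miss things now and then, are a little off and sometimes report something else, mostly with a low value. They report only what shows in the picture. A call takes as long as a camera call. They do not tell look-alikes from the thing itself.
- bot.find_in(camera, query): "position" ([x, y, z] in m, in world coordinates, good to about 4 mm: the middle of the surface that is visible of it).
The state is a dict: "clock": time; "qpos": joint angles; "qd": joint speeds; "joint_efforts": joint torques, N m; "position": TCP position; "tool_rot": TCP orientation; "force": force on the tool from outside, world axes, zero at the start; "moment": the same for the moment, N m; "grip_width": finger opening in m; "finger_force": force on a finger pad.
Only numpy, scipy, OpenCV 4.12 (cv2) and the standard library are available. Lean on these libraries where they do the work, as an engineer would, in place of code of your own. Each camera call takes 0.05 s, during which the arm holds its last target. There are 200 camera calls.

## Working session

There is one attempt and no reset: what is moved stays moved. The work goes in short steps, Python scripts to look and compute and a tool call to move; the robot and the scene stay as the last step left them, time stands still between calls to the robot, and variables do not carry over. Pictures are saved under pics/ and viewed, at most 10 in all, crops included, and the job is handed in when it is done.

Besides the shell and the picture viewer there is one more tool, called in YAML: its name, and indented under it one key for each argument. apply_moves: Moves the arm, as the interface text tells. Its arguments: {"type":"object","properties":{"claw":{"type":"array"},"xyz":{"type":"array"},"twist":{"type":"array"},"force":{"type":"number"}},"required":["claw","xyz","twist"]}

```bash
mkdir -p pics; cat > h.py <<'E'
from workcell import bot
import numpy as np, cv2
def snap(n,f):
    g=bot.grab_frame(n); cv2.imwrite('pics/'+f,g['img'][:,:,::-1]); return g
def proj(g,p):
    h=g['img'].shape[0]; f=h/2/np.tan(np.radians(g['vfov'])/2)
    c=(np.array(g['view'])@np.append(p,1))[:3]
    return g['cx']+f*c[0]/-c[2], g['cy']-f*c[1]/-c[2]
def ray(g,u,v,z):
    h=g['img'].shape[0]; f=h/2/np.tan(np.radians(g['vfov'])/2)
    V=np.array(g['view']); R=V[:3,:3]; o=-R.T@V[:3,3]
    d=R.T@np.array([(u-g['cx'])/f,-(v-g['cy'])/f,-1]); return o+d*(z-o[2])/d[2]
E
python3 - <<'E'
from h import *
for n in('top','side'):
    g=snap(n,n+'1.png'); print(n,{k:g[k] for k in g if k not in('img','view')}, np.round(np.linalg.inv(g['view']),3).tolist())
    for q in('cruet_a','caddy','grip','release_face','cup_a'):
        for r in bot.find_in(n,q): print(q,round(r['score'],2),np.round(r['position'],3),np.round(proj(g,r['position'])))
print(bot.observe())
E
```

```text
top {'vfov': 51.69838128203177, 'cx': 315.8603741192222, 'cy': 191.31412603204768} [[0.01, 0.997, -0.082, 0.485], [-0.999, 0.013, 0.034, 0.021], [0.035, 0.081, 0.996, 1.2], [0.0, 0.0, 0.0, 1.0]]
cruet_a 0.84 [ 0.602 -0.277  0.104] [413. 182.]
cruet_a 0.82 [0.592 0.283 0.105] [203. 183.]
cruet_a 0.54 [ 0.687 -0.276  0.107] [412. 151.]
caddy 0.86 [ 0.562 -0.035  0.037] [322. 198.]
grip 0.9 [ 0.565 -0.034  0.119] [323. 195.]
grip 0.48 [ 0.566 -0.035  0.033] [322. 196.]
release_face 0.54 [ 0.561 -0.04   0.034] [323. 198.]
cup_a 0.8 [ 0.466 -0.294  0.016] [411. 232.]
side {'vfov': 54.15183904204579, 'cx': 323.0384361636696, 'cy': 195.94577284535538} [[0.991, 0.048, -0.121, 0.442], [-0.13, 0.477, -0.869, -0.886], [0.016, 0.877, 0.479, 0.585], [0.0, 0.0, 0.0, 1.0]]
cruet_a 0.94 [0.595 0.274 0.064] [321. 164.]
cruet_a 0.82 [ 0.606 -0.304  0.066] [363. 282.]
cruet_a 0.66 [ 0.693 -0.295  0.07 ] [404. 274.]
caddy 0.93 [ 0.566 -0.077  0.039] [327. 231.]
grip 0.9 [ 0.569 -0.048  0.11 ] [327. 200.]
cup_a 0.96 [ 0.465 -0.291  0.04 ] [292. 293.]
cup_a 0.76 [0.429 0.266 0.042] [270. 174.]
{'clock': 0.6, 'qpos': array([-1.24418743,  0.52139178, -0.03628964,  1.59952633,  0.02117598,
        1.02109301, -0.11282634]), 'qd': array([-6.36286702e-05, -2.67871981e-04,  6.28712824e-04, -1.14212931e-03,
        1.22788176e-03,  6.23261402e-04, -9.88430203e-04]), 'joint_efforts': array([ 2.01401349e-04, -9.26518536e+01,  1.97842218e+00, -3.70151639e+01,
        1.82053942e-02,  2.34595696e-03,  1.13902649e-05]), 'position': array([0.24156343, 0.57640861, 0.23128657]), 'tool_rot': array([-3.14155700e+00, -1.29192327e-05,  2.74469344e+00]), 'force': array([-0.08479491,  0.36470744, -0.23261821]), 'moment': array([ 0.00906032, -0.0040654 ,  0.05108063]), 'finger_force': 0.0, 'grip_width': 0.08569164606475713}
```

View pics/top1.png

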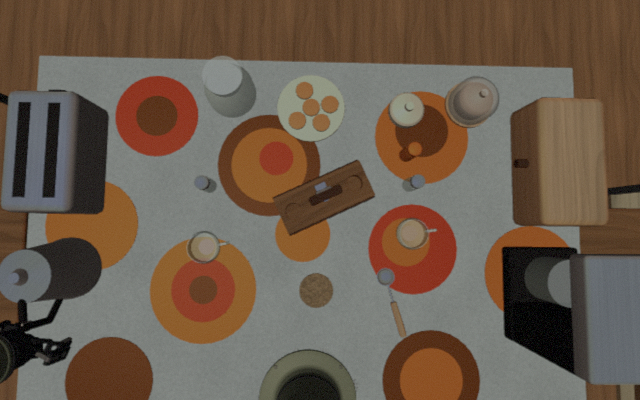

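View pics/side1.png

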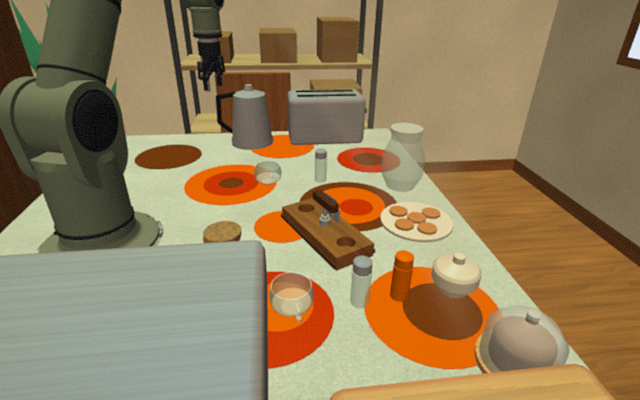

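```bash
python3 - <<'E'
from h import *
t=cv2.imread('pics/top1.png');s=cv2.imread('pics/side1.png')
def c(im,x,y,w,h,W,H): return cv2.resize(im[y:y+h,x:x+w],(W,H),interpolation=cv2.INTER_CUBIC)
a=np.vstack([np.hstack([c(t,270,155,110,88,400,320),c(s,275,180,110,88,400,320)]),
 np.hstack([c(t,385,135,60,70,240,280),c(t,180,150,60,70,240,280),c(s,345,240,80,70,320,280)])])
cv2.imwrite('pics/crop1.png',a)
E
```

```text
(no output)
```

View pics/crop1.png

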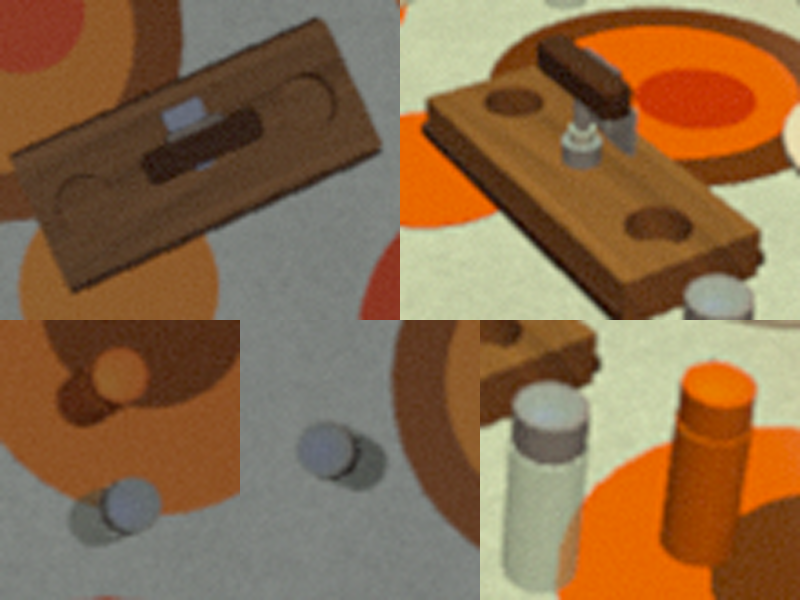

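```bash
cat > fit.py <<'E'
from h import *
from scipy.optimize import least_squares
gt=bot.grab_frame('top'); gs=bot.grab_frame('side')
T=lambda x,y:(270+x/3.636,155+y/3.636)
S=lambda x,y:(275+(x-400)/3.636,180+y/3.636)
obs=[(gt,T(12,157),(.061,.135,.038)),(gt,T(320,20),(.061,-.135,.038)),(gt,T(380,150),(-.061,-.135,.038)),(gt,T(75,290),(-.061,.135,.038)),
(gt,T(306,104),(0,-.095,.038)),(gt,T(87,205),(0,.095,.038)),
(gs,S(658,226),(0,-.095,.038)),(gs,S(514,102),(0,.095,.038)),(gs,S(428,100),(-.061,.135,.038)),(gs,S(622,283),(-.061,-.135,.038)),(gs,S(758,232),(.061,-.135,.038))]
def W(p,q):
    c,s=np.cos(p[2]),np.sin(p[2]); return np.array([p[0]+c*q[0]-s*q[1],p[1]+s*q[0]+c*q[1],q[2]])
def R(p,o=obs): return np.concatenate([np.subtract(proj(g,W(p,q)),u) for g,u,q in o])
if __name__=='__main__':
    for o in(obs,obs[:6],obs[6:]):
        r=least_squares(R,[.56,-.035,.4],args=(o,),loss='soft_l1'); print(np.round(r.x,4),np.round(R(r.x,o),1).tolist())
        print('bores L,R',np.round(W(r.x,(0,.095,.01)),4),np.round(W(r.x,(0,-.095,.01)),4))
    print('top caps',ray(gt,418.3,181.3,.11),ray(gt,202,182.5,.11),'side',ray(gs,362.5,262.5,.11))
    # left cap in the side view and both in top: refine by eye crop
    t=gt['img'][:,:,::-1];s=gs['img'][:,:,::-1]
    def c(im,x,y,w,h,k): return cv2.resize(im[y:y+h,x:x+w],(w*k,h*k),interpolation=cv2.INTER_CUBIC)
    p=least_squares(R,[.56,-.035,.4],args=(obs,),loss='soft_l1').x
    def draw(g):
        im=cv2.resize(g['img'][:,:,::-1].copy(),None,fx=6,fy=6,interpolation=cv2.INTER_CUBIC)
        def poly(pts): cv2.polylines(im,[np.array([(np.array(proj(g,W(p,q)))+.5)*6-.5 for q in pts]).round().astype(int)],True,(0,255,0),1)
        a=np.linspace(0,6.283,40)
        for y in(.095,-.095): poly([(.023*np.cos(t),y+.023*np.sin(t),.038) for t in a])
        poly([(.061,.135,.038),(.061,-.135,.038),(-.061,-.135,.038),(-.061,.135,.038)])
        poly([(.012,.046,.118),(.012,-.046,.118),(-.012,-.046,.118),(-.012,.046,.118)])
        return im
    a=draw(gt)[155*6:243*6,268*6:380*6]; b=draw(gs)[185*6:270*6,278*6:380*6]
    a=cv2.resize(a,(400,320)); b=cv2.resize(b,(400,320))
    d=np.hstack([c(t,188,168,26,28,10),c(t,404,168,26,28,10),c(s,308,145,28,28,10)])
    cv2.imwrite('pics/ov.png',np.vstack([np.hstack([a,b]),d]))
E
python3 fit.py
```

```text
[ 0.5646 -0.0428  0.4418] [-1.5, -1.0, 0.3, -2.7, 2.0, 0.3, -0.8, 2.0, 0.6, -0.6, -0.2, -0.4, 0.1, -0.0, -0.5, -0.2, -3.3, -0.1, -1.6, 1.4, 2.9, -1.1]
bores L,R [0.524  0.0431 0.01  ] [ 0.6053 -0.1287  0.01  ]
[ 0.5634 -0.0429  0.4464] [-1.5, -0.4, 0.1, -2.4, 2.1, 0.5, -0.6, 2.6, 0.5, -0.3, -0.1, 0.1]
bores L,R [0.5224 0.0428 0.01  ] [ 0.6045 -0.1286  0.01  ]
[ 0.5665 -0.0425  0.4278] [0.4, 0.0, 0.6, -0.4, -2.1, -0.5, -1.8, 1.3, 3.3, -0.8]
bores L,R [0.5271 0.044  0.01  ] [ 0.6059 -0.1289  0.01  ]
top caps [ 0.60457691 -0.29039614  0.11      ] [0.59371206 0.28379394 0.11      ] side [ 0.60327954 -0.29839146  0.11      ]
```

View pics/ov.png

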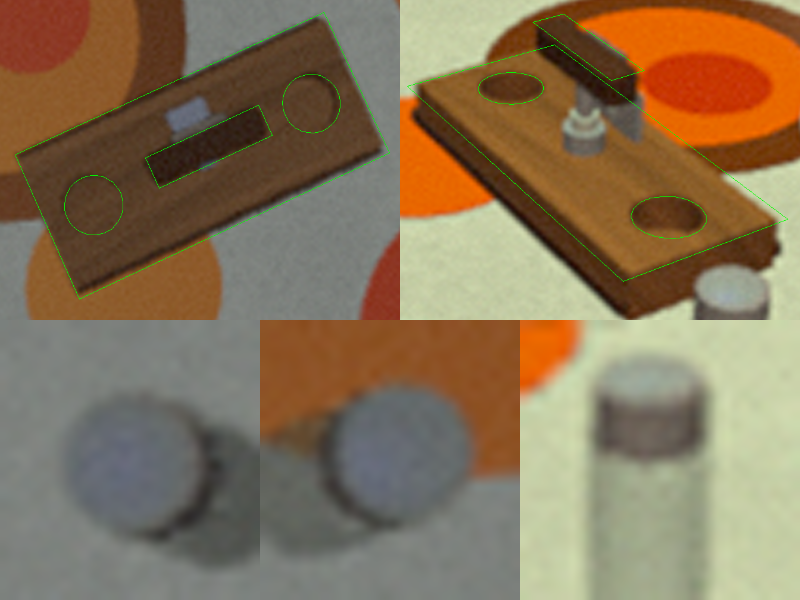

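The two upright cylinders with steel caps at top-view pixels (202,182) and (418,181) fit the cruets, because they are clear glass with grey caps. The one at (412,151) is orange all over, so it is the look-alike. The crop confirms this. It also shows the catch and paddle on the caddy's far (+x) side, and the overlay matches the bores and the bar.

```bash
cat > go.py <<'E'
import sys
from h import *
def delta(x,y,z,yaw,p=None):
    o=bot.observe(); P=o['position'];Y=o['tool_rot'][2]
    d=np.array([x,y,z])-P; c,s=np.cos(Y),np.sin(Y)
    print('clock',round(o['clock'],2),'pos',np.round(P,4),'rpy',np.round(o['tool_rot'],4),'q7',round(o['qpos'][6],2),'F',np.round(o['force'],1),'w',round(o['grip_width'],4),'ff',round(o['finger_force'],1))
    print('tool delta now',np.round([c*d[0]+s*d[1],s*d[0]-c*d[1],-d[2]],4),'twist z',round((Y-yaw+np.pi)%(2*np.pi)-np.pi,3))
    c,s=np.cos(yaw),np.sin(yaw); print('tool delta after turn',np.round([c*d[0]+s*d[1],s*d[0]-c*d[1],-d[2]],4))
if __name__=='__main__': delta(*map(float,sys.argv[1:5]))
E
python3 - <<'E'
from h import *; from go import delta
gt=bot.grab_frame('top'); gs=bot.grab_frame('side')
print(ray(gt,417.75,180.75,.11),ray(gt,200.7,181.6,.11),ray(gs,320.35,150.55,.11))
delta(.594,.283,.16,2.013+np.pi/2)
E
```

```text
[ 0.60603884 -0.28892457  0.11      ] [0.59604541 0.28725834 0.11      ] [0.59282945 0.27888899 0.11      ]
clock 0.8 pos [0.2416 0.5764 0.2313] rpy [ 3.1416 -0.      2.7448] q7 -0.11 F [-0.1 -0.8  0.5] w 0.0854 ff 0.0
tool delta now [-0.4385 -0.1344  0.0713] twist z -0.839
tool delta after turn [-0.193  -0.416   0.0713]
```

apply_moves:
  claw: [0.085,0.085,0.085,0.085,0.085,0.085,0.085,0.085,0.085,0.085,0.085,0.085,0.085,0.085,0.085,0.085,0.085,0.085,0.085,0.085]
  xyz:
    - [0,0,0]
    - [0,0,0]
    - [0,0,0]
    - [0,0,0]
    - [0,0,0]
    - [0,0,0]
    - [-0.0138,-0.0297,0.005]
    - [-0.0138,-0.0297,0.005]
    - [-0.0138,-0.0297,0.005]
    - [-0.0138,-0.0297,0.005]
    - [-0.0138,-0.0297,0.005]
    - [-0.0138,-0.0297,0.005]
    - [-0.0138,-0.0297,0.005]
    - [-0.0138,-0.0297,0.005]
    - [-0.0138,-0.0297,0.005]
    - [-0.0138,-0.0297,0.005]
    - [-0.0138,-0.0297,0.005]
    - [-0.0138,-0.0297,0.005]
    - [-0.0138,-0.0297,0.005]
    - [-0.0138,-0.0297,0.005]
  twist:
    - [0,0,-0.14]
    - [0,0,-0.14]
    - [0,0,-0.14]
    - [0,0,-0.14]
    - [0,0,-0.14]
    - [0,0,-0.14]
    - [0,0,0]
    - [0,0,0]
    - [0,0,0]
    - [0,0,0]
    - [0,0,0]
    - [0,0,0]
    - [0,0,0]
    - [0,0,0]
    - [0,0,0]
    - [0,0,0]
    - [0,0,0]
    - [0,0,0]
    - [0,0,0]
    - [0,0,0]
  force: 20

```text
clock: 2.8
position: [0.5954, 0.2827, 0.1611]
tool_rot: [3.142, 0.0, -2.698]
force: [0.7, 0.5, 0.6]
grip_width: 0.0851
finger_force: 0.0
```

```bash
python3 go.py .5945 .2835 .045 3.584
```

```text
clock 2.8 pos [0.5954 0.2827 0.1611] rpy [ 3.1416e+00  1.0000e-04 -2.6985e+00] q7 1.38 F [0.7 0.5 0.6] w 0.0851 ff 0.0
tool delta now [0.0005 0.0011 0.1161] twist z 0.001
tool delta after turn [0.0005 0.0011 0.1161]
```

apply_moves:
  claw: [0.085,0.085,0.085,0.085,0.085,0.085,0.06,0.05,0.045,0.042,0.038,0.036,0.036,0.036,0.036,0.036]
  xyz:
    - [0,0.001,0.024]
    - [0,0,0.025]
    - [0,0,0.025]
    - [0,0,0.025]
    - [0,0,0.017]
    - [0,0,0]
    - [0,0,0]
    - [0,0,0]
    - [0,0,0]
    - [0,0,0]
    - [0,0,0]
    - [0,0,0]
    - [0,0,0]
    - [0,0,0]
    - [0,0,0]
    - [0,0,0]
  twist:
    - [0,0,0]
    - [0,0,0]
    - [0,0,0]
    - [0,0,0]
    - [0,0,0]
    - [0,0,0]
    - [0,0,0]
    - [0,0,0]
    - [0,0,0]
    - [0,0,0]
    - [0,0,0]
    - [0,0,0]
    - [0,0,0]
    - [0,0,0]
    - [0,0,0]
    - [0,0,0]

```text
clock: 4.4
position: [0.5943, 0.2849, 0.0461]
tool_rot: [3.141, 0.001, -2.698]
force: [-0.0, 0.6, 7.6]
grip_width: 0.0393
finger_force: 17.1
```

apply_moves:
  claw: [0.06,0.085,0.085,0.085,0.085,0.085,0.085,0.085,0.085,0.085,0.085,0.085,0.085,0.085,0.06,0.05,0.045,0.042,0.038,0.036]
  xyz:
    - [0,0,0]
    - [0,0,0]
    - [0,0,0]
    - [0,0,0]
    - [0,0,0]
    - [0,0,0]
    - [0,0,0]
    - [0,0,0]
    - [0,0,0]
    - [0,0,0]
    - [0,0,0]
    - [0,0,0]
    - [0,0,0]
    - [0,0,0]
    - [0,0,0]
    - [0,0,0]
    - [0,0,0]
    - [0,0,0]
    - [0,0,0]
    - [0,0,0]
  twist:
    - [0,0,0]
    - [0,0,0]
    - [0,0,0]
    - [0,0,0.143]
    - [0,0,0.143]
    - [0,0,0.143]
    - [0,0,0.143]
    - [0,0,0.143]
    - [0,0,0.143]
    - [0,0,0.143]
    - [0,0,0.143]
    - [0,0,0.143]
    - [0,0,0.143]
    - [0,0,0.143]
    - [0,0,0]
    - [0,0,0]
    - [0,0,0]
    - [0,0,0]
    - [0,0,0]
    - [0,0,0]

```text
clock: 6.4
position: [0.5942, 0.2845, 0.0455]
tool_rot: [3.141, -0.0, 2.012]
force: [1.7, 1.4, 2.8]
grip_width: 0.0393
finger_force: 20.5
```

apply_moves:
  claw: [0.036,0.036,0.036,0.036]
  xyz:
    - [0,0,0]
    - [0,0,0]
    - [0,0,0]
    - [0,0,0]
  twist:
    - [0,0,0]
    - [0,0,0]
    - [0,0,0]
    - [0,0,0]
  force: 30

```text
clock: 6.8
position: [0.5942, 0.2845, 0.0455]
tool_rot: [3.141, 0.0, 2.012]
force: [1.5, 0.4, 5.5]
grip_width: 0.0389
finger_force: 29.3
```

```bash
python3 - <<'E'
from h import *; from go import delta
delta(.524,.0431,.11,2.013)
g=bot.grab_frame('top')
E
```

```text
clock 6.8 pos [0.5942 0.2845 0.0455] rpy [3.1411e+00 1.0000e-04 2.0118e+00] q7 0.13 F [1.5 0.4 5.5] w 0.0389 ff 29.3
tool delta now [-0.1884 -0.1665 -0.0645] twist z -0.001
tool delta after turn [-0.1882 -0.1668 -0.0645]
```

apply_moves:
  claw: [0.036,0.036,0.036,0.036,0.036,0.036,0.036,0.036,0.036,0.036,0.036,0.036,0.036,0.036]
  xyz:
    - [0,0,-0.015]
    - [0,0,-0.025]
    - [0,0,-0.025]
    - [-0.01,-0.0085,0]
    - [-0.02,-0.018,0]
    - [-0.025,-0.022,0]
    - [-0.025,-0.022,0]
    - [-0.025,-0.022,0]
    - [-0.025,-0.022,0]
    - [-0.025,-0.022,0]
    - [-0.02,-0.018,0]
    - [-0.0132,-0.012,0]
    - [0,0,0]
    - [0,0,0]
  twist:
    - [0,0,0]
    - [0,0,0]
    - [0,0,0]
    - [0,0,0]
    - [0,0,0]
    - [0,0,0]
    - [0,0,0]
    - [0,0,0]
    - [0,0,0]
    - [0,0,0]
    - [0,0,0]
    - [0,0,0]
    - [0,0,0]
    - [0,0,0]

```text
clock: 8.25
position: [0.5237, 0.0436, 0.1104]
tool_rot: [3.141, -0.0, 2.012]
force: [0.5, 0.6, -1.0]
grip_width: 0.0391
finger_force: 29.7
```

```bash
python3 - <<'E'
from h import *; from go import delta
delta(.524,.0431,.09,2.013)
g=bot.grab_frame('side'); P=bot.observe()['position']; a=np.linspace(0,6.283,40)
im=cv2.resize(g['img'][:,:,::-1][150:270,270:390],None,fx=5,fy=5,interpolation=cv2.INTER_CUBIC); raw=im.copy()
def ci(c,z,r,col): cv2.polylines(im,[np.array([(np.array(proj(g,(c[0]+r*np.cos(t),c[1]+r*np.sin(t),z)))-[270,150]+.5)*5 for t in a]).astype(int)],True,col,1)
ci(P,P[2]-.0455,.02,(0,255,0)); ci(P,P[2]-.0455+.11,.019,(0,255,0)); ci((.524,.0431),.038,.023,(0,0,255)); ci((.6053,-.1287),.038,.023,(0,0,255))
cv2.imwrite('pics/hover.png',im)
E
```

```text
clock 8.25 pos [0.5237 0.0436 0.1104] rpy [ 3.1415e+00 -4.0000e-04  2.0117e+00] q7 0.47 F [ 0.5  0.6 -1. ] w 0.0391 ff 29.7
tool delta now [-0.0006  0.      0.0204] twist z -0.001
tool delta after turn [-0.0006  0.      0.0204]
```

View pics/hover.png

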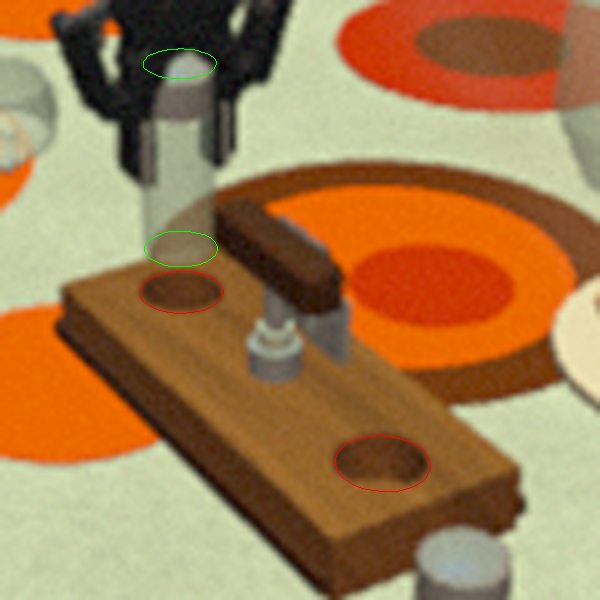

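apply_moves:
  claw: [0.036,0.036,0.036,0.036,0.036,0.036]
  xyz:
    - [0,0,0.012]
    - [0,0,0.012]
    - [0,0,0.005]
    - [0,0,0.004]
    - [0,0,0.003]
    - [0,0,0]
  twist:
    - [0,0,0]
    - [0,0,0]
    - [0,0,0]
    - [0,0,0]
    - [0,0,0]
    - [0,0,0]

```text
clock: 8.9
position: [0.5236, 0.0432, 0.074]
tool_rot: [-3.141, -0.0, 2.012]
force: [0.5, 0.7, -1.2]
grip_width: 0.0389
finger_force: 29.7
```

apply_moves:
  claw: [0.036,0.036,0.036,0.036,0.036,0.036]
  xyz:
    - [0,0,0.005]
    - [0,0,0.005]
    - [0,0,0.004]
    - [0,0,0.003]
    - [0,0,0.0015]
    - [0,0,0]
  twist:
    - [0,0,0]
    - [0,0,0]
    - [0,0,0]
    - [0,0,0]
    - [0,0,0]
    - [0,0,0]

```text
clock: 9.5
position: [0.5237, 0.0432, 0.0557]
tool_rot: [-3.141, -0.0, 2.012]
force: [0.0, -0.4, -1.7]
grip_width: 0.0388
finger_force: 29.2
```

apply_moves:
  claw: [0.041,0.045,0.055,0.07,0.085,0.085,0.085,0.085,0.085,0.085,0.085]
  xyz:
    - [0,0,0]
    - [0,0,0]
    - [0,0,0]
    - [0,0,0]
    - [0,0,0]
    - [0,0,-0.02]
    - [0,0,-0.03]
    - [0,0,-0.04]
    - [0,0,-0.04]
    - [0,0,-0.02]
    - [0,0,0]
  twist:
    - [0,0,0]
    - [0,0,0]
    - [0,0,0]
    - [0,0,0]
    - [0,0,0]
    - [0,0,0]
    - [0,0,0]
    - [0,0,0]
    - [0,0,0]
    - [0,0,0]
    - [0,0,0]

```text
clock: 10.6
position: [0.5249, 0.0435, 0.2085]
tool_rot: [3.137, 0.001, 2.012]
force: [-0.1, -0.5, -0.1]
grip_width: 0.085
finger_force: 0.0
```

```bash
python3 - <<'E'
from h import *; from go import delta
for n in('top','side'):
    g=snap(n,n+'2.png')
    for r in bot.find_in(n,'cruet_a'): print(n,round(r['score'],2),np.round(r['position'],3))
delta(.6045,-.292,.16,2.013-np.pi/2); delta(.6045,-.292,.16,2.013+np.pi/2)
print(bot.observe()['qpos'])
E
```

```text
top 0.8 [ 0.685 -0.273  0.109]
top 0.69 [ 0.603 -0.278  0.103]
side 0.92 [0.522 0.026 0.087]
side 0.68 [ 0.691 -0.294  0.068]
side 0.65 [ 0.607 -0.306  0.07 ]
clock 10.8 pos [0.5232 0.0432 0.2049] rpy [-3.1401e+00 -3.0000e-04  2.0118e+00] q7 0.42 F [0.1 0.2 0.1] w 0.0853 ff 0.0
tool delta now [-0.3379 -0.0696  0.0449] twist z 1.57
tool delta after turn [-0.07    0.3378  0.0449]
clock 10.8 pos [0.5232 0.0432 0.2049] rpy [-3.1401e+00 -3.0000e-04  2.0118e+00] q7 0.42 F [0.1 0.2 0.1] w 0.0853 ff 0.0
tool delta now [-0.3379 -0.0696  0.0449] twist z -1.572
tool delta after turn [ 0.07   -0.3378  0.0449]
[-0.44340327  0.41501639  0.32865066  1.9025855  -0.17347291  0.85292701
  0.41503648]
```

apply_moves:
  claw: [0.085,0.085,0.085,0.085,0.085,0.085,0.085,0.085,0.085,0.085,0.085,0.085,0.085,0.085,0.085,0.085,0.085,0.085,0.085,0.085]
  xyz:
    - [0,0,0]
    - [0,0,0]
    - [0,0,0]
    - [0,0,0]
    - [0,0,0]
    - [0,0,0]
    - [0,0,0]
    - [0,0,0]
    - [0,0,0]
    - [0,0,0]
    - [0,0,0]
    - [-0.0078,0.0375,0.005]
    - [-0.0078,0.0375,0.005]
    - [-0.0078,0.0375,0.005]
    - [-0.0078,0.0375,0.005]
    - [-0.0078,0.0375,0.005]
    - [-0.0078,0.0375,0.005]
    - [-0.0078,0.0375,0.005]
    - [-0.0078,0.0375,0.005]
    - [-0.0078,0.0375,0.005]
  twist:
    - [0,0,0.1428]
    - [0,0,0.1428]
    - [0,0,0.1428]
    - [0,0,0.1428]
    - [0,0,0.1428]
    - [0,0,0.1428]
    - [0,0,0.1428]
    - [0,0,0.1428]
    - [0,0,0.1428]
    - [0,0,0.1428]
    - [0,0,0.1428]
    - [0,0,0]
    - [0,0,0]
    - [0,0,0]
    - [0,0,0]
    - [0,0,0]
    - [0,0,0]
    - [0,0,0]
    - [0,0,0]
    - [0,0,0]
  force: 20

```text
clock: 12.8
position: [0.6039, -0.2934, 0.1591]
tool_rot: [-3.14, 0.002, 0.441]
force: [0.5, 0.7, 0.0]
grip_width: 0.0852
finger_force: 0.0
```

```bash
python3 go.py .6045 -.292 .045 .442
```

```text
clock 12.8 pos [ 0.6039 -0.2934  0.1591] rpy [-3.1403e+00  1.5000e-03  4.4080e-01] q7 -0.36 F [0.5 0.7 0. ] w 0.0852 ff 0.0
tool delta now [ 0.0011 -0.001   0.1141] twist z -0.001
tool delta after turn [ 0.0011 -0.001   0.1141]
```

apply_moves:
  claw: [0.085,0.085,0.085,0.085,0.085,0.085,0.06,0.05,0.045,0.042,0.038,0.036,0.036,0.036,0.036]
  xyz:
    - [0,0,0.022]
    - [0,0,0.025]
    - [0,0,0.025]
    - [0,0,0.025]
    - [0,0,0.017]
    - [0,0,0]
    - [0,0,0]
    - [0,0,0]
    - [0,0,0]
    - [0,0,0]
    - [0,0,0]
    - [0,0,0]
    - [0,0,0]
    - [0,0,0]
    - [0,0,0]
  twist:
    - [0,0,0]
    - [0,0,0]
    - [0,0,0]
    - [0,0,0]
    - [0,0,0]
    - [0,0,0]
    - [0,0,0]
    - [0,0,0]
    - [0,0,0]
    - [0,0,0]
    - [0,0,0]
    - [0,0,0]
    - [0,0,0]
    - [0,0,0]
    - [0,0,0]

```text
clock: 14.3
position: [0.6047, -0.2919, 0.0475]
tool_rot: [3.141, -0.001, 0.441]
force: [-1.2, 1.8, 6.7]
grip_width: 0.0394
finger_force: 20.6
```

apply_moves:
  claw: [0.06,0.085,0.085,0.085,0.085,0.085,0.085,0.085,0.085,0.085,0.085,0.085,0.085,0.085,0.06,0.05,0.045,0.042,0.038,0.036]
  xyz:
    - [0,0,0]
    - [0,0,0]
    - [0,0,0]
    - [0,0,0]
    - [0,0,0]
    - [0,0,0]
    - [0,0,0]
    - [0,0,0]
    - [0,0,0]
    - [0,0,0]
    - [0,0,0]
    - [0,0,0]
    - [0,0,0]
    - [0,0,0]
    - [0,0,0]
    - [0,0,0]
    - [0,0,0]
    - [0,0,0]
    - [0,0,0]
    - [0,0,0]
  twist:
    - [0,0,0]
    - [0,0,0]
    - [0,0,0]
    - [0,0,-0.1428]
    - [0,0,-0.1428]
    - [0,0,-0.1428]
    - [0,0,-0.1428]
    - [0,0,-0.1428]
    - [0,0,-0.1428]
    - [0,0,-0.1428]
    - [0,0,-0.1428]
    - [0,0,-0.1428]
    - [0,0,-0.1428]
    - [0,0,-0.1428]
    - [0,0,0]
    - [0,0,0]
    - [0,0,0]
    - [0,0,0]
    - [0,0,0]
    - [0,0,0]

```text
clock: 16.3
position: [0.6044, -0.2918, 0.0468]
tool_rot: [3.141, 0.0, 2.011]
force: [1.2, 0.4, 0.8]
grip_width: 0.0395
finger_force: 21.2
```

apply_moves:
  claw: [0.036,0.036,0.036,0.036]
  xyz:
    - [0,0,0]
    - [0,0,0]
    - [0,0,0]
    - [0,0,0]
  twist:
    - [0,0,0]
    - [0,0,0]
    - [0,0,0]
    - [0,0,0]
  force: 30

```text
clock: 16.7
position: [0.6044, -0.2919, 0.0469]
tool_rot: [3.141, 0.0, 2.012]
force: [2.6, 1.7, 1.9]
grip_width: 0.0391
finger_force: 31.9
```

```bash
python3 go.py .6053 -.1287 .11 2.013
```

```text
clock 16.7 pos [ 0.6044 -0.2919  0.0469] rpy [3.1413e+00 1.0000e-04 2.0117e+00] q7 0.93 F [2.6 1.7 1.9] w 0.0391 ff 31.9
tool delta now [ 0.1472  0.0704 -0.0631] twist z -0.001
tool delta after turn [ 0.1471  0.0706 -0.0631]
```

apply_moves:
  claw: [0.036,0.036,0.036,0.036,0.036,0.036,0.036,0.036,0.036,0.036,0.036,0.036,0.036,0.036]
  xyz:
    - [0,0,-0.013]
    - [0,0,-0.025]
    - [0,0,-0.025]
    - [0.009,0.0044,0]
    - [0.018,0.0086,0]
    - [0.022,0.0105,0]
    - [0.022,0.0105,0]
    - [0.022,0.0105,0]
    - [0.022,0.0105,0]
    - [0.018,0.0086,0]
    - [0.0142,0.0068,0]
    - [0,0,0]
    - [0,0,0.012]
    - [0,0,0]
  twist:
    - [0,0,0]
    - [0,0,0]
    - [0,0,0]
    - [0,0,0]
    - [0,0,0]
    - [0,0,0]
    - [0,0,0]
    - [0,0,0]
    - [0,0,0]
    - [0,0,0]
    - [0,0,0]
    - [0,0,0]
    - [0,0,0]
    - [0,0,0]

```text
clock: 18.1
position: [0.6041, -0.1296, 0.0961]
tool_rot: [-3.139, -0.001, 2.011]
force: [-0.0, 0.3, -2.7]
grip_width: 0.0392
finger_force: 31.1
```

```bash
python3 go.py .6053 -.1287 .076 2.013
```

```text
clock 18.1 pos [ 0.6041 -0.1296  0.0961] rpy [-3.1394e+00 -7.0000e-04  2.0108e+00] q7 0.69 F [-0.   0.3 -2.7] w 0.0392 ff 31.1
tool delta now [0.0002 0.0015 0.0201] twist z -0.002
tool delta after turn [0.0002 0.0015 0.0201]
```

apply_moves:
  claw: [0.036,0.036,0.036,0.036,0.036,0.036]
  xyz:
    - [0,0.0008,0.006]
    - [0,0,0.005]
    - [0,0,0.004]
    - [0,0,0.003]
    - [0,0,0.002]
    - [0,0,0]
  twist:
    - [0,0,0]
    - [0,0,0]
    - [0,0,0]
    - [0,0,0]
    - [0,0,0]
    - [0,0,0]

```text
clock: 18.7
position: [0.6057, -0.1284, 0.0776]
tool_rot: [-3.141, -0.0, 2.012]
force: [0.4, -0.6, -2.0]
grip_width: 0.0395
finger_force: 31.1
```

Inside the bore, with no contact force. I'll lower it to the floor and release.

apply_moves:
  claw: [0.036,0.036,0.036,0.036,0.036,0.036,0.036]
  xyz:
    - [0,0,0.005]
    - [0,0,0.005]
    - [0,0,0.004]
    - [0,0,0.004]
    - [0,0,0.002]
    - [0,0,0]
    - [0,0,0]
  twist:
    - [0,0,0]
    - [0,0,0]
    - [0,0,0]
    - [0,0,0]
    - [0,0,0]
    - [0,0,0]
    - [0,0,0]

```text
clock: 19.4
position: [0.6059, -0.1285, 0.0579]
tool_rot: [3.142, 0.0, 2.012]
force: [-0.7, -0.1, -2.0]
grip_width: 0.0398
finger_force: 31.1
```

apply_moves:
  claw: [0.041,0.045,0.055,0.07,0.085,0.085,0.085,0.085,0.085,0.085,0.085,0.085]
  xyz:
    - [0,0,0]
    - [0,0,0]
    - [0,0,0]
    - [0,0,0]
    - [0,0,0]
    - [0,0,-0.02]
    - [0,0,-0.03]
    - [0,0,-0.04]
    - [0,0,-0.04]
    - [0,0,-0.01]
    - [0,0,0]
    - [0,0,0]
  twist:
    - [0,0,0]
    - [0,0,0]
    - [0,0,0]
    - [0,0,0]
    - [0,0,0]
    - [0,0,0]
    - [0,0,0]
    - [0,0,0]
    - [0,0,0]
    - [0,0,0]
    - [0,0,0]
    - [0,0,0]

```text
clock: 20.6
position: [0.6054, -0.1282, 0.1969]
tool_rot: [-3.141, -0.001, 2.012]
force: [-0.5, 0.0, -1.1]
grip_width: 0.085
finger_force: 0.0
```

```bash
python3 - <<'E'
from h import *; from go import delta
delta(.5646,-.0428,.16,2.013)
for n in('top','side'):
    g=snap(n,n+'3.png')
    for r in bot.find_in(n,'cruet_a')+bot.find_in(n,'grip'): print(n,round(r['score'],2),np.round(r['position'],3))
c=cv2.resize(cv2.imread('pics/side3.png')[130:270,260:400],None,fx=4,fy=4,interpolation=cv2.INTER_CUBIC);cv2.imwrite('pics/c3.png',c)
E
```

```text
clock 20.6 pos [ 0.6054 -0.1282  0.1969] rpy [-3.1408e+00 -6.0000e-04  2.0119e+00] q7 0.66 F [-0.5  0.  -1.1] w 0.085 ff 0.0
tool delta now [ 0.0947 -0.0005  0.0369] twist z -0.001
tool delta after turn [ 0.0947 -0.0004  0.0369]
top 0.56 [0.523 0.044 0.117]
top 0.47 [ 0.604 -0.109  0.066]
top 0.57 [ 0.566 -0.033  0.118]
side 0.89 [ 0.692 -0.293  0.067]
side 0.88 [ 0.609 -0.143  0.087]
side 0.58 [0.523 0.03  0.087]
side 0.78 [ 0.569 -0.048  0.113]
```

View pics/c3.png

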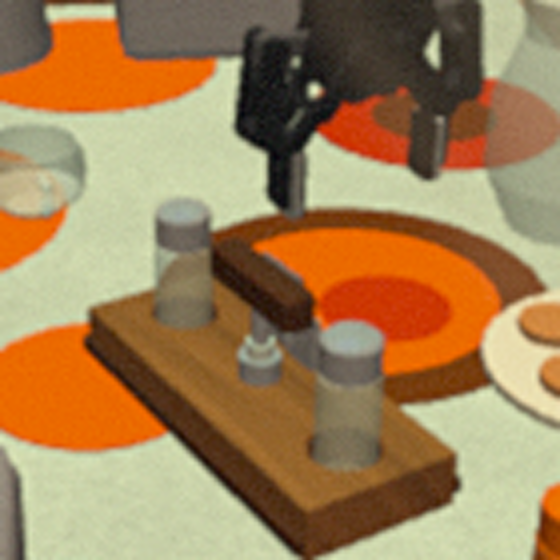

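Both cruets stand on the bore floors. In crop pixels they are at (185,265) and (348,390), upright, and the grip bar is clear at (265,280). Next I move over the bar.

apply_moves:
  claw: [0.085,0.085,0.085,0.085,0.085,0.085,0.085,0.085,0.085,0.085,0.085,0.085]
  xyz:
    - [0.015,0,0]
    - [0.025,0,0]
    - [0.025,0,0]
    - [0.02,0,0]
    - [0.0097,0,0]
    - [0,0,0]
    - [0,0,0.02]
    - [0,0,0.025]
    - [0,0,0.02]
    - [0,0,0.01]
    - [0,0,0]
    - [0,0,0]
  twist:
    - [0,0,0]
    - [0,0,0]
    - [0,0,0]
    - [0,0,0]
    - [0,0,0]
    - [0,0,0]
    - [0,0,0]
    - [0,0,0]
    - [0,0,0]
    - [0,0,0]
    - [0,0,0]
    - [0,0,0]

```text
clock: 22.1
position: [0.5659, -0.0433, 0.1234]
tool_rot: [3.141, 0.0, 2.011]
force: [-0.4, 0.2, -0.4]
grip_width: 0.0851
finger_force: 0.0
```

```bash
python3 go.py .5651 -.0424 .084 2.0155
```

```text
clock 22.1 pos [ 0.5659 -0.0433  0.1234] rpy [3.1411e+00 5.0000e-04 2.0112e+00] q7 0.54 F [-0.4  0.2 -0.4] w 0.0851 ff 0.0
tool delta now [ 0.0011 -0.0003  0.0394] twist z -0.004
tool delta after turn [ 0.0011 -0.0003  0.0394]
```

apply_moves:
  claw: [0.085,0.085,0.085,0.085,0.06,0.045,0.038,0.034,0.034,0.034]
  xyz:
    - [0.001,0,0.014]
    - [0,0,0.015]
    - [0,0,0.01]
    - [0,0,0]
    - [0,0,0]
    - [0,0,0]
    - [0,0,0]
    - [0,0,0]
    - [0,0,0]
    - [0,0,0]
  twist:
    - [0,0,-0.004]
    - [0,0,0]
    - [0,0,0]
    - [0,0,0]
    - [0,0,0]
    - [0,0,0]
    - [0,0,0]
    - [0,0,0]
    - [0,0,0]
    - [0,0,0]

```text
clock: 23.1
position: [0.5656, -0.0417, 0.0842]
tool_rot: [3.14, 0.0, 2.016]
force: [3.2, 1.0, 2.4]
grip_width: 0.0337
finger_force: 1.9
```

apply_moves:
  claw: [0.03,0.027,0.024,0.022,0.02,0.02,0.02,0.02,0.02,0.02]
  xyz:
    - [0,0,0]
    - [0,0,0]
    - [0,0,0]
    - [0,0,0]
    - [0,0,0]
    - [0,0,0]
    - [0,0,0]
    - [0,0,0]
    - [0,0,0]
    - [0,0,0]
  twist:
    - [0,0,0]
    - [0,0,0]
    - [0,0,0]
    - [0,0,0]
    - [0,0,0]
    - [0,0,0]
    - [0,0,0]
    - [0,0,0]
    - [0,0,0]
    - [0,0,0]
  force: 50

```text
clock: 24.1
position: [0.5662, -0.0414, 0.0843]
tool_rot: [3.139, 0.001, 2.016]
force: [6.8, 3.4, 5.6]
grip_width: 0.0244
finger_force: 49.4
```

apply_moves:
  claw: [0.02,0.02,0.02,0.02,0.02,0.02,0.02,0.02,0.02,0.02,0.02,0.02,0.02,0.02,0.02,0.02,0.02,0.02,0.02,0.02]
  xyz:
    - [0,0,-0.002]
    - [0,0,-0.003]
    - [0,0,-0.004]
    - [0,0,-0.004]
    - [0,0,-0.004]
    - [0,0,-0.004]
    - [0,0,-0.004]
    - [0,0,-0.004]
    - [0,0,-0.004]
    - [0,0,-0.004]
    - [0,0,-0.004]
    - [0,0,-0.004]
    - [0,0,-0.004]
    - [0,0,-0.004]
    - [0,0,-0.004]
    - [0,0,-0.004]
    - [0,0,-0.004]
    - [0,0,-0.004]
    - [0,0,-0.004]
    - [0,0,-0.004]
  twist:
    - [0,0,0]
    - [0,0,0]
    - [0,0,0]
    - [0,0,0]
    - [0,0,0]
    - [0,0,0]
    - [0,0,0]
    - [0,0,0]
    - [0,0,0]
    - [0,0,0]
    - [0,0,0]
    - [0,0,0]
    - [0,0,0]
    - [0,0,0]
    - [0,0,0]
    - [0,0,0]
    - [0,0,0]
    - [0,0,0]
    - [0,0,0]
    - [0,0,0]
  force: 60

```text
clock: 26.1
position: [0.5655, -0.0414, 0.1606]
tool_rot: [3.141, 0.0, 2.016]
force: [9.7, 3.2, -10.1]
grip_width: 0.0238
finger_force: 60.3
```

apply_moves:
  claw: [0.02,0.02,0.02,0.02,0.02,0.02,0.02,0.02]
  xyz:
    - [0,0,-0.003]
    - [0,0,-0.003]
    - [0,0,-0.002]
    - [0,0,-0.002]
    - [0,0,-0.001]
    - [0,0,-0.001]
    - [0,0,0]
    - [0,0,0]
  twist:
    - [0,0,0]
    - [0,0,0]
    - [0,0,0]
    - [0,0,0]
    - [0,0,0]
    - [0,0,0]
    - [0,0,0]
    - [0,0,0]

```text
clock: 26.9
position: [0.5655, -0.0414, 0.1724]
tool_rot: [3.141, 0.0, 2.016]
force: [9.7, 3.5, -9.6]
grip_width: 0.0237
finger_force: 60.3
```

apply_moves:
  claw: [0.02,0.02,0.02,0.02,0.02]
  xyz:
    - [0,0,-0.001]
    - [0,0,-0.001]
    - [0,0,-0.0005]
    - [0,0,0]
    - [0,0,0]
  twist:
    - [0,0,0]
    - [0,0,0]
    - [0,0,0]
    - [0,0,0]
    - [0,0,0]

```text
clock: 27.4
position: [0.5654, -0.0414, 0.1746]
tool_rot: [3.141, -0.0, 2.016]
force: [10.3, 3.5, -13.1]
grip_width: 0.0242
finger_force: 60.2
```

```bash
python3 - <<'E'
from h import *; from go import delta
delta(.5655,-.0414,.1743,2.016)
for n in('top','side'):
    g=snap(n,n+'4.png')
    for r in bot.find_in(n,'cruet_a')+bot.find_in(n,'grip'): print(n,round(r['score'],2),np.round(r['position'],3))
c=cv2.resize(cv2.imread('pics/side4.png')[130:270,260:400],None,fx=4,fy=4,interpolation=cv2.INTER_CUBIC);cv2.imwrite('pics/c4.png',c)
E
```

```text
clock 27.4 pos [ 0.5654 -0.0414  0.1746] rpy [ 3.141e+00 -1.000e-04  2.016e+00] q7 0.52 F [ 10.3   3.5 -13.1] w 0.0242 ff 60.2
tool delta now [-0.0001  0.0001  0.0003] twist z -0.0
tool delta after turn [-0.0001  0.0001  0.0003]
top 0.81 [ 0.689 -0.278  0.105]
top 0.54 [0.525 0.045 0.118]
side 0.88 [0.524 0.03  0.084]
side 0.87 [ 0.608 -0.144  0.088]
side 0.71 [ 0.691 -0.294  0.065]
side 0.7 [ 0.576 -0.069  0.2  ]
```

View pics/c4.png

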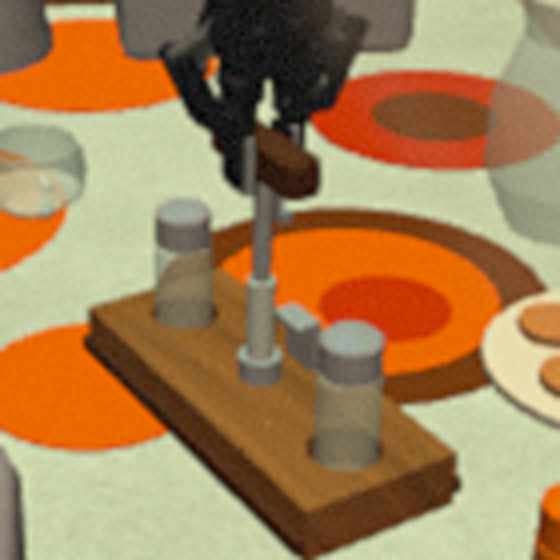

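The thick tube (260,320) and thin tube (263,230) are both out. The force rose to 13 N at the second stop, the grip is held at 60 N, and both cruets stand in their bores.

```bash
python3 -c "
from workcell import bot
print(bot.job_done())"
```

```text
the job is handed in; nothing more can be done
None
```

I handed the job in with both cruets standing on the bore floors and the handle held at its second stop with the paddle squeezed; the hand-in returned no verdict.

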